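Register a frame rail in the jig and throw its toggle clamp

ROBOT

A 6-joint arm with a two-finger parallel gripper is mounted at the origin on the work surface. World frame = base frame: x ahead of the robot, y to its left, z up, the work surface at z = 0. Lengths are in mm, angles in rad, forces in N, time in s.
With the tool pointing down it reaches from about 275 to 750 mm from the base axis. Payload 10.2 kg.
Tool frame: the origin (TCP) lies at the very end of the fingers, on their centre line; the grasp point (between the pads) lies 19 mm behind it; z points along the fingers, y is the line along which they close (so a half turn about z gives the same grasp; the last joint's range is limited). The gripper opens to 85 mm and grips with 20 to 120 N. Pads are 22 mm wide; open, the fingers measure 114 mm over their backs; the gripper's body (76 mm by 85 mm) begins 54 mm behind the grasp point. The pads swing forward as they close: fully open they stand 13 mm farther back than shut.
Start: joints at [1.026, 0.313, 1.498, -0, 1.331, -0.223], TCP at [166.057, 498.052, 231.294] pointing down, gripper open.
Joint ranges: [-2.94, 2.94], [-0.97, 2.17], [0.19, 2.56], [-1.23, 4.37], [0.02, 3.11], [-2.88, 2.88]. Speed limits (rad/s): [2.39, 2.39, 3.01, 3.14, 3.14, 3.14].

INTERFACE

Orientations are given as a unit quaternion [w, x, y, z].
In Python, from rig import ctrl gives the robot as it stands.
- The arm moves only by the shell command python3 -m inch 'ROWS' [OPENING] [FORCE]. ROWS is text: rows parted by semicolons, each of 6 numbers parted by spaces: the shift along the tool's x, y, z in mm, then the turn, a rotation vector about the tool's x, y, z in units of 6 degrees (1.0 is 6 degrees). A call has exactly 10 rows; each row shifts and turns the commanded pose from where the row before left it, along the tool's axes as they then stand; what a row does not reach is not made up. A row lasts 1/12 s, in which the tool goes at most 41.7 mm and 7.16 degrees, less where a joint would pass 70% of its speed; a pose out of reach is approached as far as the arm can. A call with a gripper value outside its range is refused whole. OPENING is the opening, from 0 (shut) to 1 (fully open), set as the call begins (- or left out, the last holds). The fingers move at their own pace and stop on an object; FORCE is the grip in N (left out, the last holds). Time passes only in rows, so rows that do not move let the fingers close, or fill a call up. It gives the time, the measured TCP pose, the force, the opening and the grip force at its end, in the units of the state.
- ctrl.sense(): the state, without advancing time (a new reading comes with each control period).
- ctrl.capture(name): name is "scene" or "top" or "wrist"; returns a dict with "image" (480x640x3 uint8, red, green, blue), "intrinsics" (3x3 intrinsics, pixels), "D" ([k1, k2, p1, p2, k3] as OpenCV has them; the pictures are not rectified), "rvec" (rotation vector, rad) and "tvec" (3), from world to camera coordinates, as OpenCV has them. Camera axes: x right, y down, z forward; pixel columns grow to the right and rows downward; lengths in mm; the calibration is good to about 2 mm. A picture is of the moment at which its call begins. There is no depth.
- ctrl.finish_job(): hands the job in; it is judged then, once.
The state is a dict: "time_s": time; "joints": joint angles; "dq": joint speeds; "tau": joint torques, N m; "eef_pos": TCP position; "ee_rot": TCP orientation; "force": force on the tool from outside, world axes, zero at the start; "wrist_torque": the same for the moment, N m; "grip_width": opening from 0.0 (shut) to 1.0 (fully open); "grip_force": force on a finger pad.
Only numpy, scipy, OpenCV 4.12 (cv2) and the standard library are available. Lean on these libraries where they do the work, as an engineer would, in place of code of your own. Each camera call takes 0.05 s, during which the arm holds its last target. There are 200 camera calls.

TASK

Push the loose wooden rail on the jig board with your fingertips until it lies flush along the fence and its end is fully up against the stop block; then push the open toggle clamp's handle over center, toward the robot, so that it snaps shut and the clamp presses the rail down. Do not lift the rail: it is only slid along the board. Leave the other things on the board and bench where they are.

Things in the scene. Friction and masses are not known exactly. Their poses are not given: they have to be found in the camera images.
- jig: (All sizes and offsets in this list are in mm.) Plywood jig board, 240 (x) x 400 (y) x 18 thick, fixed to the bench. Origin on its underside (bench height), board spans x -110 to +130, y -200 to +200 of its own frame; its +x points roughly away from the robot. Its fence is a dark wood strip along the whole of y: front face (the one that faces the robot) at x = +30, 18 thick, rising 16 above the board's top. All the jig's parts (stop, clamp) have axes parallel to the board's.
- stop: stop block of dark wood, screwed on the board in front of the fence, 56 (x) x 24 (y) x 26 high. Origin at board-top height in the middle of the face that meets the rail's end; that face looks to +y, the block lies at y -24 to 0. Its place along the fence varies.
- rail: loose light-wood frame rail, 180 long (y), 40 wide (x), 22 high, about 0.1 to 0.2 kg, with one shallow groove along its top. Lies on the board, its middle standing 16 to 30 short of its home at the fence, its end 20 to 50 off the stop, up to 0.1 rad askew. Origin at the centre of its underside; +x face goes to the fence, -y end goes to the stop. When home its long axis runs along the fence.
- rail_centre (a point): centre of the rail, half-way up
- rail_stop_corner (a point): on the rail, half-way up: the corner between its fence-side face and its stop-side end
- rail_free_corner (a point): on the rail, half-way up: the corner between its fence-side face and its free end
- clamp: steel base of the toggle clamp, fixed to the board behind the fence, 50 to 100 from the stop's face along y; 56 x 36, 48 high. Origin at board-top height. The handle's pivot lies at x +15, z +40, the clamping arm's pivot at x 0, z +40; both pivots run along y. The base spans x -20 to +36.
- handle (a joint): angle of the clamp's handle, rad: 0 = open (leans 0.80 rad from upright toward the board's +x, away from the robot), growing as it swings over toward -x (the rail); about 0.95 = closed (0.15 rad past upright). An over-center spring drives it to the nearer end: center about 0.48. A level push 40 above the pivot rises to about 16 N over the first 0.2 rad, then falls; past center it snaps shut.
- handle_end (a point): the free end of the clamp's handle, 95 from its pivot. The handle is a round steel bar 11 thick with a black rubber grip 18 thick over its outer 55.
- clamp_arm: the clamp's arm, coupled to the handle, origin on its pivot. Stands upright (top about 75 above its pivot, 12 wide) while open; swings down toward the board's -x as the handle closes, and its rubber-tipped spindle (14 across, 62 from the pivot) then presses on the rail's top with about 3.5 N.
- sanding_block: cork sanding block 45 x 65 x 30, lying on the jig board near its front edge at the stop end; origin at the centre of its underside; not to be disturbed
- wax_tin: round tin, 52 across, 24 high, on the jig board behind the fence, at the end away from the stop; origin at the centre of its underside; not to be disturbed
- dowel: upright wooden dowel, 14 across, 45 high, on the jig board behind the fence at the stop end; origin at the centre of its underside; not to be disturbed
- glue: white glue bottle, 60 across, 150 high, on the bench; origin at the centre of its underside; not to be disturbed
- tape_roll: roll of paper tape, 96 across, 30 high, on the bench; origin at the centre of its underside; not to be disturbed
- varnish_can: can, 72 across, 85 high, on the bench; origin at the centre of its underside; not to be disturbed
- offcut: wood offcut 120 x 35 x 30 on the bench; origin at the centre of its underside; not to be disturbed
- screwdriver: screwdriver lying on the bench; origin under its middle; not to be disturbed
Mind the look-alikes: they are no part of the job. There is more than one size of the rail; the one meant has the size given above.

How it is judged (in metres and radians):
On the way, in this order (a step that is already met when the one before it is completed fails the run):
1. the rail lies flush along the fence with its end against the stop, the clamp still open (x of each of rail_stop_corner, rail_free_corner in the frame of jig above 0.027 m and y of rail_stop_corner in the frame of stop below 0.003 m and value of joint handle below 0.3 rad), for 0.2 s.
2. the handle has gone over center and snapped shut (value of joint handle above 0.85 rad), for 0.2 s.
At the end, for the whole second after the job is handed in: The handle stays shut (over 0.85 rad), the clamp's arm presses on the rail with over 1.5 N, and the rail lies flat and still with both fence-side corners within 3 mm of the fence and its end within 3 mm of the stop (x of each of rail_stop_corner, rail_free_corner in the frame of jig above 0.027 m and y of rail_stop_corner in the frame of stop below 0.003 m and value of joint handle above 0.85 rad and contact force between clamp_arm and rail above 1.5 N and angle between rail's own z axis and vertical below 0.06 rad and linear speed of rail below 0.01 m/s); the robot touches nothing.
It fails at once if the rail is lifted (over 8 mm) or tipped (height (world z) of rail_centre above 0.037 m or angle between rail's own z axis and vertical above 0.2 rad).
It fails at once if another thing on the board or bench is shifted by over 20 mm (distance of any of sanding_block, wax_tin, dowel, glue, tape_roll, varnish_can, offcut, screwdriver from where it was at the start of the episode above 0.02 m).
It also fails if it takes over 67 s, if anything falls off the work surface, if the arm or the gripper's body presses on something with over 40 N, if the wrist force passes 120 N, or if a joint passes its speed limit or range.

## Working session

There is one attempt and no reset: what is moved stays moved. The work goes in short steps, Python scripts to look and compute and a shell command to move; the robot and the scene stay as the last step left them, time stands still between calls to the robot, and variables do not carry over. Pictures are saved under pics/ and viewed, at most 10 in all, crops included, and the job is handed in when it is done.

```bash
ls; mkdir -p pics
python3 - <<'E'
from rig import ctrl
import cv2,pickle
s=ctrl.sense();print(s)
for n in ["scene","top"]:
    c=ctrl.capture(n);pickle.dump(c,open(f"{n}0.pkl","wb"));cv2.imwrite(f"pics/{n}0.png",c["image"][:,:,::-1])
    print(n,c["intrinsics"],c["D"],c["rvec"],c["tvec"])
E
```

```text
pics
{'time_s': 0.0, 'joints': array([ 1.02563116e+00,  3.13467494e-01,  1.49846725e+00, -3.98889537e-06,
        1.33098386e+00, -2.23402503e-01]), 'dq': array([-3.30667013e-05,  1.49980350e-03,  6.76293063e-04,  4.88612369e-04,
        2.72804498e-04, -1.07853890e-03]), 'tau': array([-4.18557511e-04, -4.12266076e+01, -2.59747821e+01, -1.87056344e-04,
        4.12703172e-03,  1.18994086e-05]), 'eef_pos': array([165.89892407, 497.82057367, 230.71476632]), 'ee_rot': array([-2.46750931e-04,  1.60187717e-01,  9.87086347e-01, -6.15349780e-04]), 'force': array([0.04178292, 0.07333471, 0.02476799]), 'wrist_torque': array([-0.00767311,  0.04448589, -0.0226228 ]), 'grip_force': 0.0, 'grip_width': 1.0033875379910004}
scene [[470.29235474   0.         315.18814884]
 [  0.         470.29235474 239.38956538]
 [  0.           0.           1.        ]] [-0.05081135  0.          0.          0.          0.        ] [ 1.52936011  2.20582989 -0.74187577] [ 171.54973165 -327.10498985 1483.83066531]
top [[449.22474587   0.         321.59768616]
 [  0.         449.22474587 232.6581435 ]
 [  0.           0.           1.        ]] [-0.01045985  0.          0.          0.          0.        ] [ 2.2133712  -2.14841679  0.11070618] [  -8.79661638  501.96855205 1401.20642008]
```

View pics/scene0.png

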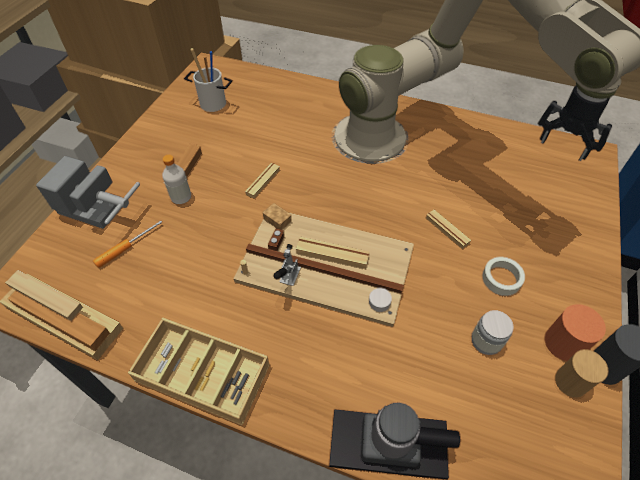

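View pics/top0.png

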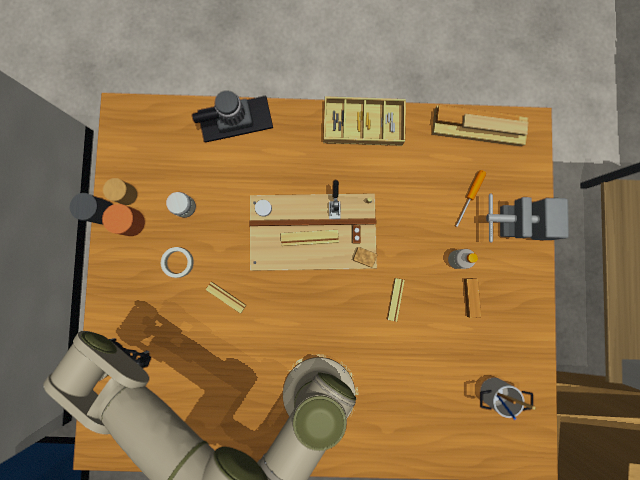

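The scene view shows the jig in the middle, with the rail at (335,252), the stop at (276,238), the clamp at (287,268), the tin at (380,299) and the dowel at (243,267). The top view shows the board corners at about (250,195), (375,194), (377,269) and (251,270). In it the rail runs from (281,238) to (340,236), the stop is at (356,234) and the clamp at (334,205) with its black grip at (335,187).

```bash
cat > h.py <<'E'
import numpy as np,cv2
from scipy.spatial.transform import Rotation as R
def ray(c,uv,z):
    K=np.array(c["intrinsics"]);D=np.array(c["D"],float)
    p=cv2.undistortPoints(np.array(uv,float).reshape(-1,1,2),K,D).reshape(-1,2)
    M=cv2.Rodrigues(np.array(c["rvec"],float))[0];t=np.array(c["tvec"],float).ravel()
    o=-M.T@t; d=np.c_[p,np.ones(len(p))]@M
    return o+d*((z-o[2])/d[:,2])[:,None]
def proj(c,P):
    return cv2.projectPoints(np.array(P,float).reshape(-1,1,3),np.array(c["rvec"],float),np.array(c["tvec"],float),np.array(c["intrinsics"]),np.array(c["D"],float))[0].reshape(-1,2)
def toolrot(s):
    q=s["ee_rot"];return R.from_quat([q[1],q[2],q[3],q[0]])
E
python3 - <<'E'
from h import *;import pickle
c=pickle.load(open("top0.pkl","rb"))
np.set_printoptions(suppress=True,precision=1)
print(ray(c,[[250,195],[375,194],[377,269],[251,270]],18))
print("rail",ray(c,[[281,233],[338,230],[340,242],[282,244]],40))
print("stop",ray(c,[[351,226],[361,226],[361,243],[351,243]],44))
print("handle end",ray(c,[[335,181]],120))
print("others",ray(c,[[263,208],[365,257],[369,199]],30))
from rig import ctrl
s=ctrl.sense();print(toolrot(s).as_matrix())
w=ctrl.capture("wrist")
M=cv2.Rodrigues(np.array(w["rvec"]))[0];print("cam pos",-M.T@np.array(w["tvec"]).ravel(),M, w["intrinsics"][0])
E
```

```text
[[ 616.3  238.5   18. ]
 [ 632.2 -161.6   18. ]
 [ 392.4 -172.4   18. ]
 [ 377.6  225.    18. ]]
rail [[495.5 133.2  40. ]
 [510.4 -44.8  40. ]
 [472.9 -52.   40. ]
 [461.2 128.8  40. ]]
stop [[ 523.8  -85.    44. ]
 [ 524.7 -116.3   44. ]
 [ 471.4 -117.4   44. ]
 [ 470.5  -86.2   44. ]]
handle end [[649.1 -28.3 120. ]]
others [[ 574.   193.8   30. ]
 [ 428.7 -132.3   30. ]
 [ 613.3 -141.3   30. ]]
[[-0.9  0.3 -0. ]
 [ 0.3  0.9 -0. ]
 [ 0.  -0.  -1. ]]
cam pos [102.6 520.  373.1] [[ 0.3  0.9 -0. ]
 [ 0.9 -0.3  0.3]
 [ 0.2 -0.1 -1. ]] [425.8   0.  322.3]
```

```bash
python3 -m inch '-27 -24 -4.6 0 0 0;-27 -24 -4.6 0 0 0;-27 -24 -4.6 0 0 0;-27 -24 -4.6 0 0 0;-27 -24 -4.6 0 0 0;-27 -24 -4.6 0 0 0;-27 -24 -4.6 0 0 0;-27 -24 -4.6 0 0 0;-27 -24 -4.6 0 0 0;-27 -24 -4.6 0 0 0' 0 40
python3 -m inch '-27 -24 -4.6 0 0 0;-27 -24 -4.6 0 0 0;-27 -24 -4.6 0 0 0;-27 -24 -4.6 0 0 0;-27 -24 -4.6 0 0 0;0 0 0 0 0 -0.86;0 0 0 0 0 -0.86;0 0 0 0 0 -0.86;0 0 0 0 0 -0.86;0 0 0 0 0 0'
python3 - <<'E'
from rig import ctrl
import cv2,pickle
from h import *
s=ctrl.sense();print(s['eef_pos'],toolrot(s).as_matrix().round(3),s['time_s'])
for n in ["wrist","top"]:
    c=ctrl.capture(n);pickle.dump(c,open(f"{n}1.pkl","wb"));cv2.imwrite(f"pics/{n}1.png",c["image"][:,:,::-1])
E
```

```text
time_s: 0.98
eef_pos: [346.6, 183.3, 277.5]
ee_rot: [0.0, 0.16, 0.987, 0.0]
force: [0.9, 1.3, -0.0]
grip_width: -0.004
grip_force: 0.0
time_s: 1.82
eef_pos: [436.3, 28.4, 300.1]
ee_rot: [-0.0, -0.021, 1.0, 0.0]
force: [-0.4, -0.2, -0.2]
grip_width: -0.002
grip_force: 0.0
[436.32643888  28.37886298 300.09337147] [[-0.999 -0.041 -0.001]
 [-0.041  0.999  0.   ]
 [ 0.001  0.    -1.   ]] 1.8167
```

View pics/wrist1.png

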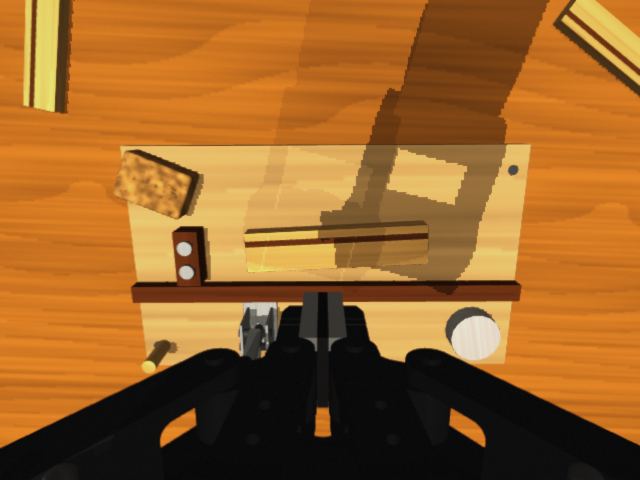

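The wrist view shows the rail at about (245..428, 222..272) and the stop at (173..206, 228..286). The fence's front edge is at about y=284, the sanding block at (155,183) and the tin at (473,335). I'll zoom in for exact corners.

Run:
```python
import cv2
a=cv2.imread("pics/wrist1.png")[210:310,165:440]
cv2.imwrite("pics/w1z.png",cv2.resize(a,(275*29//10,290),interpolation=cv2.INTER_NEAREST))
t=cv2.imread("pics/top1.png")[175:285,240:390]
cv2.imwrite("pics/t1z.png",cv2.resize(t,(750,550),interpolation=cv2.INTER_NEAREST))
```

```text
(no output)
```

View pics/w1z.png

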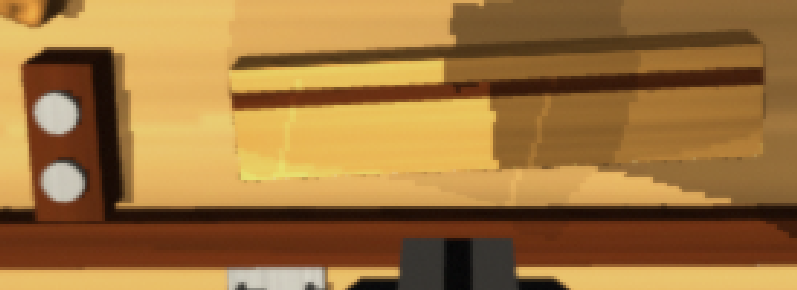

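Run:
```python
from h import *;import pickle
np.set_printoptions(suppress=True,precision=1)
c=pickle.load(open("wrist1.pkl","rb"))
f=lambda L,z:ray(c,np.array(L,float)/2.9+[165-.5+.17,210-.5+.17],z)
r=f([[230,70],[763,44],[763,156],[241,181]],40);s=f([[92,62],[105,221],[37,221],[23,64]],44);fe=f([[40,221],[760,221]],34);fb=f([[130,207],[700,207]],18)
b=ray(c,[[121,146],[530,144.5]],18);h=ray(c,[[240,303],[278,303]],66)
print("rail",r,"\nlen",np.linalg.norm(r[0]-r[1]),np.linalg.norm(r[2]-r[1]),"\nstop",s,"\nfence",fe,fb,"\nboard",b,"\nclampbase",h)
d=fe[1]-fe[0];d/=np.linalg.norm(d);a=np.arctan2(-d[0],d[1]);print("yaw fence",a,"board",np.arctan2(-(b[1]-b[0])[0],(b[1]-b[0])[1]))
yaw=.04
J=np.array([[np.cos(yaw),np.sin(yaw)],[-np.sin(yaw),np.cos(yaw)]])
for n,P in [("rail",r),("stop",s),("fence",fe),("fb",fb),("board",b)]: print(n,(P[:,:2]@J.T).round(1).tolist())
```

```text
rail [[473.1 -45.7  40. ]
 [456.7 132.   40. ]
 [495.8 136.2  40. ]
 [512.4 -42.2  40. ]] 
len 178.5509183319326 39.326781493630975 
stop [[ 471.3  -90.7   44. ]
 [ 527.4  -88.3   44. ]
 [ 528.4 -111.6   44. ]
 [ 472.9 -113.6   44. ]] 
fence [[ 532.4 -114.    34. ]
 [ 521.6  139.4   34. ]] [[531.9 -86.5  18. ]
 [523.1 121.4  18. ]] 
board [[ 395.8 -168.4   18. ]
 [ 377.7  228.2   18. ]] 
clampbase [[534.6 -45.3  66. ]
 [533.1  -9.1  66. ]]
yaw fence 0.04227968819445851 board 0.04558146148663313
rail [[470.9, -64.6], [461.6, 113.7], [500.8, 116.3], [510.3, -62.7]]
stop [[467.3, -109.5], [523.5, -109.3], [523.5, -132.6], [468.0, -132.4]]
fence [[527.4, -135.2], [526.8, 118.4]]
fb [[528.0, -107.7], [527.5, 100.3]]
board [[388.8, -184.1], [386.5, 212.9]]
```

View pics/t1z.png

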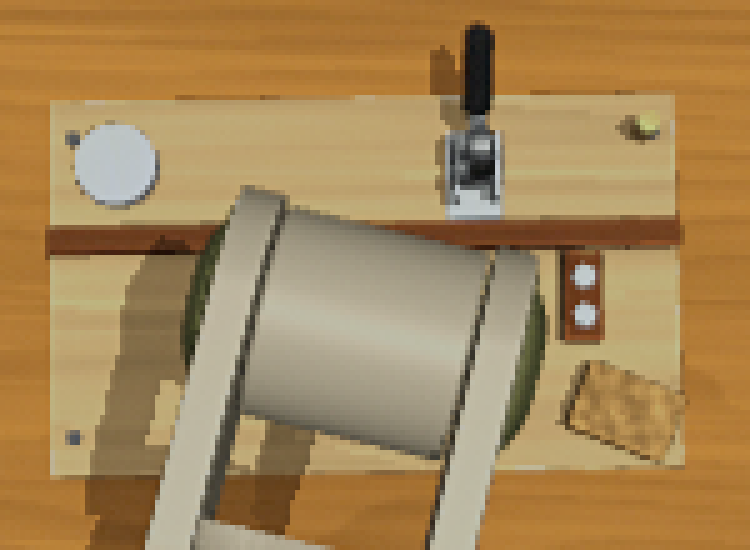

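The top crop shows the clamp base at (473,175) with the black grip end at (478,25), the stop at (583,295), the tin at (117,165) and the dowel at (650,125). The measured sizes agree with the listed ones: rail 179x39, stop 56x23. Next I lower the closed fingers in front of the rail's middle.

```bash
python3 -m inch '0 1.5 33 0 0 0;0 1.5 33 0 0 0;0 1.5 33 0 0 0;0 1.5 33 0 0 0;0 1.5 33 0 0 0;0 1.5 33 0 0 0;0 1.5 33 0 0 0;0 1.5 33 0 0 0;0 1.5 6 0 0 0;0 1.5 5 0 0 0'
python3 -m inch '-3 0 0 0 0 0;-3 0 0 0 0 0;-3 0 0 0 0 0;-3 0 0 0 0 0;-3 0 0 0 0 0;-3 0 0 0 0 0;-3 0 0 0 0 0;-3 0 0 0 0 0;-3 0 0 0 0 0;-3 0 0 0 0 0'
```

```text
time_s: 2.75
eef_pos: [435.4, 43.6, 24.7]
ee_rot: [-0.001, -0.018, 1.0, 0.0]
force: [0.0, -0.5, -0.3]
grip_width: -0.002
grip_force: 0.0
time_s: 3.58
eef_pos: [465.9, 44.7, 25.3]
ee_rot: [-0.0, -0.019, 1.0, 0.0]
force: [-1.8, -0.5, 1.8]
grip_width: -0.003
grip_force: 1.2
```

```bash
python3 -m inch '-1.5 0 0 0 0 0;-1.5 0 0 0 0 0;-1.5 0 0 0 0 0;-1.5 0 0 0 0 0;-1.5 0 0 0 0 0;-1 0 0 0 0 0;-1 0 0 0 0 0;0 0 0 0 0 0;0 0 0 0 0 0;0 0 0 0 0 0'
```

```text
time_s: 4.42
eef_pos: [475.0, 45.0, 25.2]
ee_rot: [-0.0, -0.019, 1.0, 0.0]
force: [-3.6, 1.5, 2.0]
grip_width: -0.002
grip_force: 1.8
```

```bash
python3 -m inch '-1 0 0 0 0 0;-1 0 0 0 0 0;-1 0 0 0 0 0;-1 0 0 0 0 0;0 0 0 0 0 0;0 0 0 0 0 0;0 0 0 0 0 0;0 0 0 0 0 0;0 0 0 0 0 0;0 0 0 0 0 0'
python3 - <<'E'
from rig import ctrl
import cv2,pickle
c=ctrl.capture("wrist");pickle.dump(c,open("wrist2.pkl","wb"));cv2.imwrite("pics/wrist2.png",c["image"][:,:,::-1])
E
```

```text
time_s: 5.25
eef_pos: [475.1, 45.2, 25.0]
ee_rot: [-0.005, -0.02, 1.0, 0.0]
force: [-24.3, -3.9, 20.2]
grip_width: -0.001
grip_force: 12.6
```

View pics/wrist2.png

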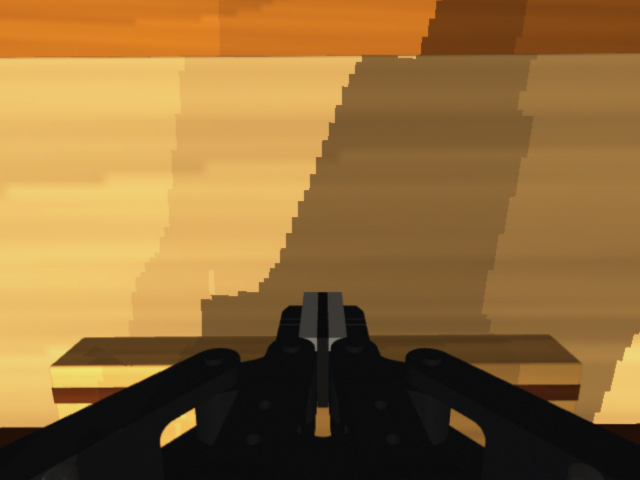

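The rail sits straight against the fence, in the image along y≈335–430, and the 24 N reading confirms contact. Next I go round to the free end.

```bash
python3 -m inch '5 0 0 0 0 0;5 0 0 0 0 0;5 0 0 0 0 0;0 16.5 0 0 0 0;0 16.5 0 0 0 0;0 16.5 0 0 0 0;0 16.5 0 0 0 0;0 16.5 0 0 0 0;0 16.5 0 0 0 0;0 16.5 0 0 0 0'
python3 -m inch '-10 0 0 0 0 0;-10 0 0 0 0 0;-10 0 0 0 0 0;-10 0 0 0 0 0;0 0 0 0 0 0;0 -2 0 0 0 0;0 -2 0 0 0 0;0 -2 0 0 0 0;0 -2 0 0 0 0;0 -2 0 0 0 0'
```

```text
time_s: 6.13
eef_pos: [460.0, 160.7, 25.3]
ee_rot: [0.001, -0.019, 1.0, 0.0]
force: [0.1, -0.4, -0.6]
grip_width: 0.002
grip_force: 0.0
time_s: 6.97
eef_pos: [500.0, 151.2, 25.4]
ee_rot: [-0.0, -0.019, 1.0, 0.0]
force: [0.0, 0.1, 0.8]
grip_width: -0.002
grip_force: 0.0
```

```bash
python3 -m inch '0 -4 0 0 0 0;0 -4 0 0 0 0;0 -4 0 0 0 0;0 -4 0 0 0 0;0 -4 0 0 0 0;0 -4 0 0 0 0;0 -4 0 0 0 0;0 -4 0 0 0 0;0 -4 0 0 0 0;0 -4 0 0 0 0'
python3 -m inch '0 -1.5 0 0 0 0;0 -1.5 0 0 0 0;0 -1 0 0 0 0;0 -1 0 0 0 0;0 -1 0 0 0 0;0 -1 0 0 0 0;0 -1 0 0 0 0;0 0 0 0 0 0;0 0 0 0 0 0;0 0 0 0 0 0'
```

```text
time_s: 7.8
eef_pos: [501.8, 111.1, 25.3]
ee_rot: [0.0, -0.019, 1.0, 0.0]
force: [0.4, 1.6, 1.2]
grip_width: -0.004
grip_force: 0.8
time_s: 8.63
eef_pos: [502.1, 103.4, 25.3]
ee_rot: [-0.0, -0.019, 1.0, -0.0]
force: [-0.2, 1.1, 0.3]
grip_width: -0.002
grip_force: 0.2
```

```bash
python3 -m inch '0 -1 0 0 0 0;0 -1 0 0 0 0;0 -1 0 0 0 0;0 -1 0 0 0 0;0 0 0 0 0 0;0 0 0 0 0 0;0 0 0 0 0 0;0 0 0 0 0 0;0 0 0 0 0 0;0 0 0 0 0 0'
python3 -m inch '0 -1 0 0 0 0;0 -1 0 0 0 0;0 -1 0 0 0 0;0 -1 0 0 0 0;0 0 0 0 0 0;0 0 0 0 0 0;0 0 0 0 0 0;0 0 0 0 0 0;0 0 0 0 0 0;0 0 0 0 0 0'
```

```text
time_s: 9.47
eef_pos: [501.6, 102.6, 25.2]
ee_rot: [-0.0, -0.019, 1.0, 0.002]
force: [-0.8, 23.5, 2.0]
grip_width: 0.0
grip_force: 11.8
time_s: 10.3
eef_pos: [501.3, 102.1, 25.3]
ee_rot: [-0.0, -0.018, 1.0, 0.005]
force: [-0.3, 48.9, 3.1]
grip_width: -0.001
grip_force: 24.3
```

```bash
python3 -m inch '0 11 0 0 0 0;0 11 0 0 0 0;10 0 0 0 0 0;10 0 0 0 0 0;10 0 0 0 0 0;10 0 0 0 0 0;10 0 0 0 0 0;0 -16.5 0 0 0 0;0 -16.5 0 0 0 0;0 -16.5 0 0 0 0'
python3 -m inch '0 -16.5 0 0 0 0;0 -16.5 0 0 0 0;0 -16.5 0 0 0 0;0 -16.5 0 0 0 0;-4 0 0 0 0 0;-4 0 0 0 0 0;-4 0 0 0 0 0;-4 0 0 0 0 0;0 0 0 0 0 0;0 0 0 0 0 0'
```

```text
time_s: 11.13
eef_pos: [453.4, 65.5, 25.3]
ee_rot: [-0.0, -0.02, 1.0, -0.0]
force: [1.2, -0.4, 0.3]
grip_width: 0.001
grip_force: 0.0
time_s: 11.97
eef_pos: [472.1, 1.3, 25.2]
ee_rot: [-0.0, -0.02, 1.0, 0.0]
force: [-0.8, -0.2, 0.2]
grip_width: -0.0
grip_force: 0.0
```

```bash
python3 -m inch '-1.5 0 0 0 0 0;-1.5 0 0 0 0 0;-1 0 0 0 0 0;-1 0 0 0 0 0;-1 0 0 0 0 0;-1 0 0 0 0 0;0 0 0 0 0 0;0 0 0 0 0 0;0 0 0 0 0 0;0 0 0 0 0 0'
python3 -m inch '7 0 0 0 0 0;10 0 0 0 0 0;15 0 -10 0 0 0;15 0 -35 0 0 0;10 0 -35 0 0 0;0 0 -35 0 0 0;0 0 -35 0 0 0;0 0 -35 0 0 0;0 0 -35 0 0 0;0 0 0 0 0 0'
python3 - <<'E'
from rig import ctrl
import cv2,pickle
s=ctrl.sense();print(s['eef_pos'])
c=ctrl.capture("wrist");pickle.dump(c,open("wrist3.pkl","wb"));cv2.imwrite("pics/wrist3.png",c["image"][:,:,::-1])
E
```

```text
time_s: 12.8
eef_pos: [477.1, 1.2, 25.1]
ee_rot: [-0.002, -0.019, 1.0, 0.0]
force: [-11.2, -2.2, 9.0]
grip_width: 0.001
grip_force: 5.5
time_s: 13.63
eef_pos: [424.1, -1.7, 251.3]
ee_rot: [0.006, -0.019, 1.0, -0.002]
force: [0.7, 0.1, 0.8]
grip_width: -0.002
grip_force: 0.0
[424.13563206  -1.65848998 251.29943622]
```

View pics/wrist3.png

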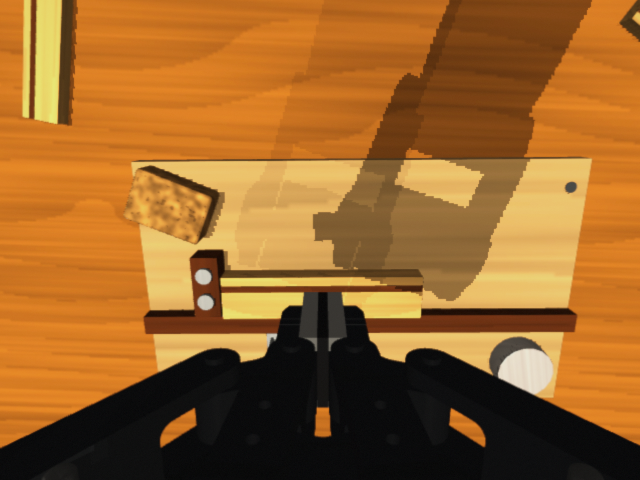

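The rail now spans (221..422, 270..319). Its end touches the stop at x≈221 and it lies flush on the fence line at y≈318. Next I locate the handle from the two first views.

Run:
```python
from h import *;import pickle
np.set_printoptions(suppress=True,precision=1)
c=pickle.load(open("top1.pkl","rb"))
f=lambda L,z:ray(c,np.array(L,float)/5+[240-.4,175-.4],z)
J=np.array([[np.cos(.042),np.sin(.042)],[-np.sin(.042),np.cos(.042)]])
for n,P in [("end",f([[478,22]],130)),("gripbase",f([[477,112]],88)),("base",f([[445,215],[503,215],[445,130],[503,130]],66)),("fence",f([[50,253],[680,243]],34)),("dowel",f([[650,120]],63))]:
    print(n,P,(P[:,:2]@J.T))
im=pickle.load(open("scene0.pkl","rb"))["image"][225:325,225:345]
cv2.imwrite("pics/s0z.png",cv2.resize(im[:,:,::-1],(720,600),interpolation=cv2.INTER_CUBIC))
```

```text
end [[653.1 -28.3 130. ]] [[651.3 -55.7]]
gripbase [[606.4 -30.8  88. ]] [[604.5 -56.2]]
base [[545.3 -13.6  66. ]
 [546.4 -49.4  66. ]
 [598.3 -12.1  66. ]
 [599.4 -48.   66. ]] [[544.3 -36.5]
 [543.9 -72.3]
 [597.2 -37.2]
 [596.8 -73.1]]
fence [[ 517.6  233.1   34. ]
 [ 536.1 -163.2   34. ]] [[ 527.   211.2]
 [ 528.8 -185.5]]
dowel [[ 609.  -139.3   63. ]] [[ 602.6 -164.8]]
```

View pics/s0z.png

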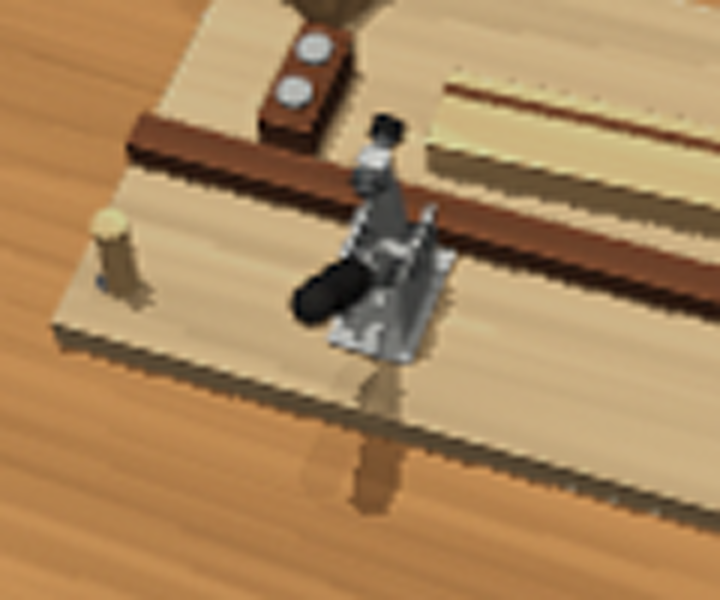

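The scene crop shows the open clamp with its handle leaning outward, the black grip end at (318,300) and the arm upright at (385,150). The handle pivot's jig-aligned x of 579 and the end at about 651 match the given geometry. I go behind the handle.

```bash
python3 -m inch '-25.6 -3.5 0 0 0 0;-25.6 -3.5 0 0 0 0;-25.6 -3.5 0 0 0 0;-25.6 -3.5 0 0 0 0;-25.6 -3.5 0 0 0 0;-25.6 -3.5 0 0 0 0;-25.6 -3.5 0 0 0 0;-25.6 -3.5 0 0 0 0;-25.6 -3.5 0 0 0 0;-25.6 -3.5 0 0 0 0'
python3 -m inch '0 0 0 0 0 0;0 0 0 0 0 0;0 0 0 0 0 0;0 0 0 0 0 0;0 0 0 0 0 0;0 0 0 0 0 0;0 0 0 0 0 0;0 0 0 0 0 0;0 0 0 0 0 0;0 0 0 0 0 0'
```

```text
time_s: 14.52
eef_pos: [680.0, -26.3, 243.2]
ee_rot: [-0.001, -0.019, 1.0, 0.0]
force: [0.9, -0.9, 0.6]
grip_width: -0.002
grip_force: 0.0
time_s: 15.35
eef_pos: [679.2, -26.3, 245.4]
ee_rot: [0.0, -0.019, 1.0, -0.0]
force: [-0.1, 0.8, 0.6]
grip_width: 0.003
grip_force: 0.0
```

```bash
python3 -m inch '-0.3 0 20 0 0 0;-0.3 0 20 0 0 0;-0.3 0 20 0 0 0;-0.3 0 20 0 0 0;-0.3 0 20 0 0 0;-0.3 0 20 0 0 0;-0.3 0 20 0 0 0;0 0 0 0 0 0;0 0 0 0 0 0;0 0 0 0 0 0'
python3 -m inch '3 0 0 0 0 0;3 0 0 0 0 0;3 0 0 0 0 0;3 0 0 0 0 0;3 0 0 0 0 0;3 0 0 0 0 0;3 0 0 0 0 0;3 0 0 0 0 0;3 0 0 0 0 0;3 0 0 0 0 0'
```

```text
time_s: 16.18
eef_pos: [681.9, -26.3, 106.9]
ee_rot: [0.001, -0.019, 1.0, -0.0]
force: [0.2, -0.1, 1.5]
grip_width: 0.001
grip_force: 0.0
time_s: 17.02
eef_pos: [658.5, -27.4, 112.1]
ee_rot: [0.012, -0.019, 1.0, -0.001]
force: [28.6, 5.6, 24.2]
grip_width: 0.001
grip_force: 14.7
```

Pushing the grip end level jams by friction, because the force runs along the handle. I back off, go a bit lower, then push along the arc so the fingertip rises with the handle.

```bash
python3 -m inch '-5 0 0 0 0 0;-5 0 0 0 0 0;-6 0 0 0 0 0;0 0 4 0 0 0;0 0 4 0 0 0;0 0 0 0 0 0;1 0 0 0 0 0;1 0 0 0 0 0;1 0 0 0 0 0;0 0 0 0 0 0'
python3 -m inch '2.5 0 -2.2 0 0 0;2.5 0 -2.2 0 0 0;2.5 0 -2.2 0 0 0;2.5 0 -2 0 0 0;2.5 0 -2 0 0 0;2.5 0 -1.8 0 0 0;2.7 0 -1.7 0 0 0;2.7 0 -1.7 0 0 0;2.7 0 -1.6 0 0 0;0 0 0 0 0 0'
```

```text
time_s: 17.85
eef_pos: [665.2, -26.9, 98.1]
ee_rot: [0.002, -0.019, 1.0, -0.0]
force: [6.0, -0.1, -0.5]
grip_width: -0.0
grip_force: 3.1
time_s: 18.68
eef_pos: [641.8, -28.0, 116.3]
ee_rot: [0.002, -0.019, 1.0, -0.0]
force: [2.7, -0.8, 2.7]
grip_width: 0.003
grip_force: 1.4
```

```bash
python3 -m inch '2.8 0 -1.5 0 0 0;2.8 0 -1.4 0 0 0;2.8 0 -1.4 0 0 0;2.8 0 -1.3 0 0 0;2.9 0 -1.2 0 0 0;2.9 0 -1.1 0 0 0;2.9 0 -1 0 0 0;3 0 -0.8 0 0 0;3 0 -0.7 0 0 0;0 0 0 0 0 0'
python3 - <<'E'
from rig import ctrl
import cv2
c=ctrl.capture("scene")
cv2.imwrite("pics/s3z.png",cv2.resize(c["image"][205:325,205:349,::-1],(720,600),interpolation=cv2.INTER_CUBIC))
E
```

```text
time_s: 19.52
eef_pos: [614.9, -28.7, 125.2]
ee_rot: [-0.0, -0.019, 1.0, 0.0]
force: [0.5, 0.6, 0.3]
grip_width: 0.0
grip_force: 0.0
```

View pics/s3z.png

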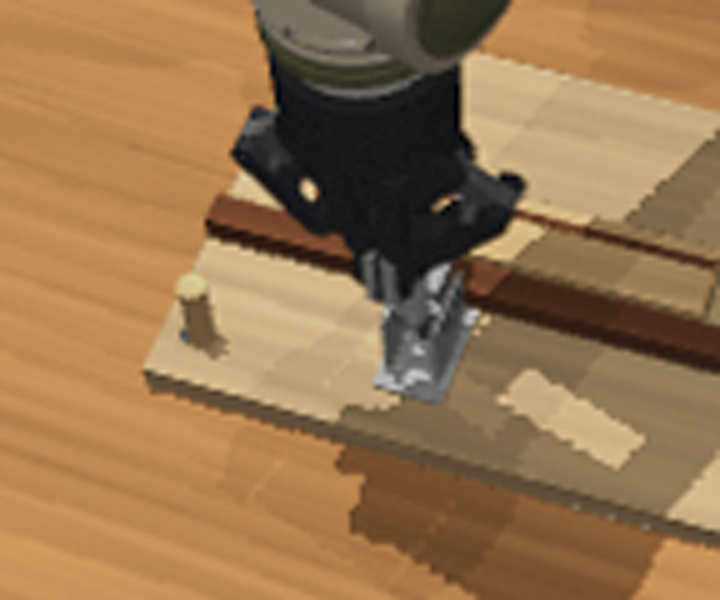

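The handle no longer leans outward in front of the fingers (at about (400,300)), and the force is zero, so it seems to have snapped. I retreat behind, go up and look.

```bash
python3 -m inch '-10 0 0 0 0 0;-15 0 0 0 0 0;-10 0 -20 0 0 0;0 0 -30 0 0 0;0 0 -30 0 0 0;0 0 -30 0 0 0;0 20 -20 0 0 0;0 35 0 0 0 0;0 35 0 0 0 0;0 35 0 0 0 0'
python3 -m inch '0 35 0 0 0 0;0 35 0 0 0 0;0 35 0 0 0 0;0 35 0 0 0 0;0 35 0 0 0 0;0 0 0 0 0 0;0 0 0 0 0 0;0 0 0 0 0 0;0 0 0 0 0 0;0 0 0 0 0 0'
python3 - <<'E'
from rig import ctrl
import cv2,numpy as np
a=ctrl.capture("scene")["image"][225:325,225:345,::-1]; t=ctrl.capture("top")["image"][175:275,270:390,::-1]
cv2.imwrite("pics/fin.png",np.vstack([cv2.resize(x,(360,300),interpolation=cv2.INTER_CUBIC) for x in (a,t)]))
E
```

```text
time_s: 20.4
eef_pos: [645.4, 98.7, 255.4]
ee_rot: [0.0, -0.019, 1.0, 0.0]
force: [1.2, -1.5, -0.4]
grip_width: 0.004
grip_force: 0.0
time_s: 21.23
eef_pos: [639.1, 271.1, 255.2]
ee_rot: [0.0, -0.018, 1.0, -0.0]
force: [0.3, 1.5, -0.2]
grip_width: 0.001
grip_force: 0.0
```

View pics/fin.png

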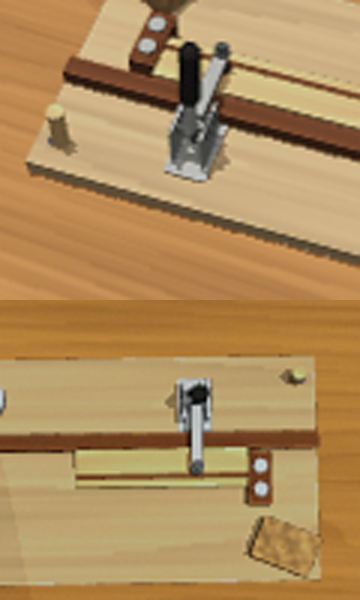

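The handle is past upright, the arm is down on the rail at (195,465), and the rail is flush along the fence and against the stop. The dowel and sanding block have not moved. I hand it in.

```bash
python3 -c "
from rig import ctrl
print(ctrl.finish_job())"
```

```text
the job is handed in; nothing more can be done
None
```

The job is handed in: the last pictures show the rail flush along the fence and up against the stop, with the clamp snapped shut on it; the clamp's pressing force wasn't measured, and no verdict came back.

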